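# Put the mixed-up spin-coater chucks back in their own storage blocks

### The arm

A 7-joint arm with a two-finger parallel gripper is mounted at the origin on a cart in front of the work surface, level with it; the furniture and walls round the work are solid. World frame = base frame: x ahead of the robot, y to its left, z up, the work surface at z = 0. Lengths are in m, angles in rad, forces in N, time in s.
With the tool pointing down it reaches from about 0.4 to 0.85 m from the base axis. Payload 10.4 kg.
Tool frame: the origin (TCP) lies at the very end of the fingers, on their centre line; the grasp point (between the pads) lies 19 mm behind it; z points along the fingers, y is the line along which they close (so a half turn about z gives the same grasp; the last joint's range is limited). The gripper opens to 85 mm and grips with 20 to 120 N. Pads are 22 mm wide; open, the fingers measure 114 mm over their backs; the gripper's body (76 mm by 85 mm) begins 54 mm behind the grasp point. The pads swing forward as they close: fully open they stand 13 mm farther back than shut.
Start: joints at [-1.186, 0.332, -0.065, 1.46, 0.022, 1.35, -0.088], TCP at [0.248, 0.574, 0.231] pointing down, gripper open.
Joint ranges: [-2.6, 2.6], [-0.5, 2.12], [-1.47, 1.34], [0.16, 2.42], [-1.27, 4.41], [0.06, 2.06], [-2.6, 2.6]. Speed limits (rad/s): [2.22, 2.22, 2.79, 2.79, 3.14, 3.14, 3.14].

### API

Orientations are given as a unit quaternion [x, y, z, w].
In Python, from workcell import manip gives the robot as it stands.
- The arm moves only by the tool jog_arm, called in YAML: its name, and indented under it one key for each argument. Schema: {"type":"object","properties":{"motion":{"type":"array","items":{"type":"array","items":{"type":"array","items":{"type":"number"},"minItems":7,"maxItems":7},"minItems":1,"maxItems":20},"minItems":1,"maxItems":1},"force":{"type":"number"},"only":{"type":"string"},"quiet":{"type":"boolean"},"lines":{"type":"string"}},"required":["motion"],"additionalProperties":false}. motion is a list that holds a single list of rows (three levels of brackets), with 1 to 20 rows, each of 7 numbers: a rotation vector rx, ry, rz in units of 0.2 rad, then dx, dy, dz in units of 20 mm, then the opening from 0.0 (shut) to 1.0 (fully open); each row is the pose to reach, as a shift and turn from the pose commanded when the call began, along the tool's axes at that moment; what a row does not reach only later rows make up. A row lasts 1/8 s, in which the tool goes at most 0.0625 m and 0.188 rad, less where a joint would pass 70% of its speed; a pose out of reach is approached as far as the arm can. The fingers move at their own pace and stop on an object; force is the grip in N (left out, the last holds). Time passes only in rows, so rows that do not move let the fingers close. The tool returns the time, the measured TCP pose, the force, the opening and the grip force at its end. only (a regular expression) keeps the lines of the reply that match it, lines (a string "A,B") keeps lines A to B, and quiet returns only ok. Input that does not fit is refused with a message, and nothing moves.
- manip.get_obs(): the state, without advancing time (a new reading comes with each control period).
- manip.camera(name): name is "scene" or "top"; returns the picture (420x560x3 uint8, blue, green, red); there is no depth.
- manip.calibration(name): a dict with "fx", "fy", "cx", "cy" (pixels), "world_from_camera" (4x4, takes a point from camera to world coordinates). Camera axes: x right, y up, looking along -z (the intrinsics and any distortion apply to the point x, -y, -z); pixel columns grow to the right and rows downward; lengths in m; the calibration is good to about 2 mm. A picture is of the moment at which its call begins. calibration takes no time and is no camera call.
- manip.hand_in(): hands the job in; it is judged then, once.
Trained networks look in the newest picture that a camera, given by its name, has taken for a name from the list of things; names that differ only in an ending like _2 or _b are one class to them, and where a whole thing is asked for, a point or a joint stands for the part that bears it (a point fixed in the world has none). Each returns a list of dicts, best first, with "confidence" (0 to 1); they miss things now and then, are a little off and sometimes report something else, mostly with a low value. They report only what shows in the picture. A call takes as long as a camera call. They do not tell look-alikes from the thing itself.
- manip.outline_of(camera, thing): "mask" (420x560 bool, what is visible of it) and "bbox" ([left, top, right, bottom] in pixels, round what is visible of it).
The state is a dict: "clock": time; "joint_pos": joint angles; "joint_velocities": joint speeds; "tau": joint torques, N m; "position": TCP position; "ee_rot": TCP orientation; "ft_force": force on the tool from outside, world axes, zero at the start; "torque": the same for the moment, N m; "grip_width": opening from 0.0 (shut) to 1.0 (fully open); "grasp_force": force on a finger pad.
Only numpy, scipy, OpenCV 4.12 (cv2) and the standard library are available. Lean on these libraries where they do the work, as an engineer would, in place of code of your own. Each camera call takes 0.05 s, during which the arm holds its last target. There are 200 camera calls.

### The job

The four spin-coater chucks were put away in the wrong storage blocks: the two big ones perch on blocks too small for them and the two small ones rattle in blocks too large. Swap them round so that every chuck lies flat at the bottom of the pocket made for its size; the empty steel tray is free if one has to be parked on the way. Set the chucks down gently, do not drop them, and leave the objective case among them standing where it is.

Things in the scene. Friction and masses are not known exactly. Their poses are not given: they have to be found in the camera images.
- chuck_xs: the smallest of four loose spin-coater chucks: a flat round disc of bare metal with dark ring grooves in its top, 24 mm across and 20 mm high (the lowest 5 mm are a foot 3 mm smaller in radius, the 15 mm above it have a straight side); origin at the centre of its underside, z up its axis; takes a grasp across its straight side from above, any way round
- chuck_s: the second smallest of four loose spin-coater chucks: a flat round disc of bare metal with dark ring grooves in its top, 34 mm across and 20 mm high (the lowest 5 mm are a foot 3 mm smaller in radius, the 15 mm above it have a straight side); origin at the centre of its underside, z up its axis; takes a grasp across its straight side from above, any way round
- chuck_m: the second largest of four loose spin-coater chucks: a flat round disc of bare metal with dark ring grooves in its top, 54 mm across and 20 mm high (the lowest 5 mm are a foot 3 mm smaller in radius, the 15 mm above it have a straight side); origin at the centre of its underside, z up its axis; takes a grasp across its straight side from above, any way round
- chuck_l: the largest of four loose spin-coater chucks: a flat round disc of bare metal with dark ring grooves in its top, 64 mm across and 20 mm high (the lowest 5 mm are a foot 3 mm smaller in radius, the 15 mm above it have a straight side); origin at the centre of its underside, z up its axis; takes a grasp across its straight side from above, any way round
- block_xs: storage block of the 24 mm chuck (the smallest of the four blocks): square block of black plastic, 58 x 58 x 11 mm, fixed to the bench, with a round pocket in the middle of its top: 30 mm across, 7 mm deep (floor 4 mm above the bench), its mouth chamfered out to 38 mm; origin at the centre of its underside, so straight below the pocket's centre
- block_s: storage block of the 34 mm chuck (the second smallest of the four blocks): square block of black plastic, 68 x 68 x 11 mm, fixed to the bench, with a round pocket in the middle of its top: 40 mm across, 7 mm deep (floor 4 mm above the bench), its mouth chamfered out to 48 mm; origin at the centre of its underside, so straight below the pocket's centre
- block_m: storage block of the 54 mm chuck (the second largest of the four blocks): square block of black plastic, 88 x 88 x 11 mm, fixed to the bench, with a round pocket in the middle of its top: 60 mm across, 7 mm deep (floor 4 mm above the bench), its mouth chamfered out to 68 mm; origin at the centre of its underside, so straight below the pocket's centre
- block_l: storage block of the 64 mm chuck (the largest of the four blocks): square block of black plastic, 98 x 98 x 11 mm, fixed to the bench, with a round pocket in the middle of its top: 70 mm across, 7 mm deep (floor 4 mm above the bench), its mouth chamfered out to 78 mm; origin at the centre of its underside, so straight below the pocket's centre
- tray: empty shallow steel tray, fixed: 183 mm (its x) by 133 mm (its y), walls 2 mm thick and 20 mm high, floor 2 mm thick; origin at the centre of its underside; free for setting a chuck down on the way
- case: screw case with a microscope objective in it, black with a white cap, 46 mm across and 52 mm high, standing loose among the blocks; origin at the centre of its underside; a bystander
Things that resemble listed ones, but are neither listed nor needed, are in the scene too. What is shaped like the chuck_m but orange is not meant.

How it is judged:
By the outcome, as a careful person would: the job done as asked, in the order asked, and still so for the second after the job is handed in, with the robot touching nothing.
It also fails if it takes over 131 s, if anything falls off the work surface, if the arm or the gripper's body presses on something with over 40 N, if the wrist force passes 120 N, or if a joint passes its speed limit or range.

## Working session

There is one attempt and no reset: what is moved stays moved. The work goes in short steps, Python scripts to look and compute and a tool call to move; the robot and the scene stay as the last step left them, time stands still between calls to the robot, and variables do not carry over. Pictures are saved under pics/ and viewed, at most 14 in all, crops included, and the job is handed in when it is done.

```bash
mkdir -p pics; python3 - <<'E'
from workcell import manip
import cv2,numpy as np
for n in("top","scene"):
    cv2.imwrite(f"pics/{n}0.png",manip.camera(n)); c=manip.calibration(n); print({k:(np.round(v,3).tolist()) for k,v in c.items()})
print(manip.get_obs())
E
```

```text
{'fx': 527.047, 'fy': 527.047, 'cx': 280.282, 'cy': 207.645, 'world_from_camera': [[0.004, 0.988, -0.153, 0.332], [-1.0, 0.004, 0.003, -0.021], [0.003, 0.153, 0.988, 1.175], [0.0, 0.0, 0.0, 1.0]]}
{'fx': 453.287, 'fy': 453.287, 'cx': 283.647, 'cy': 210.335, 'world_from_camera': [[0.691, 0.423, -0.587, -0.035], [-0.723, 0.41, -0.555, -0.535], [0.006, 0.808, 0.589, 0.619], [0.0, 0.0, 0.0, 1.0]]}
{'clock': 0.1, 'joint_pos': array([-1.18561964,  0.33278604, -0.06472351,  1.46085293,  0.02162601,
        1.34989424, -0.08847823]), 'joint_velocities': array([-0.00177942, -0.00154969,  0.0004354 , -0.00245044, -0.00140755,
       -0.00052018, -0.00030995]), 'tau': array([ 1.91613100e-03, -6.26738191e+01,  4.95946733e-02, -3.92430675e+01,
        1.63502013e-02,  6.88773245e-03, -4.66489678e-05]), 'position': array([0.24772194, 0.57344965, 0.23061179]), 'ee_rot': array([ 2.02444910e-01,  9.79293455e-01, -6.15545409e-04, -8.94654494e-05]), 'ft_force': array([ 0.34164237, -0.10556227,  0.27673866]), 'torque': array([ 0.00017451, -0.00662951,  0.02003695]), 'grasp_force': 0.0, 'grip_width': 0.996012308540789}
```

View pics/top0.png

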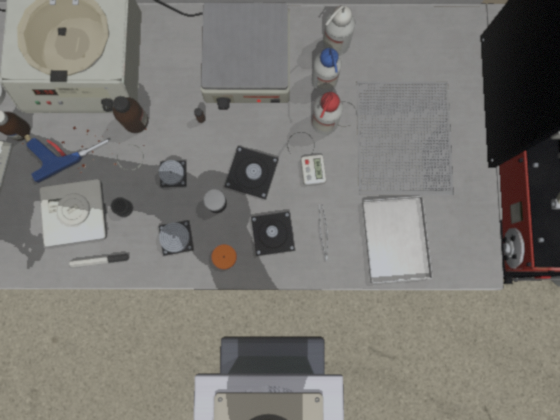

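View pics/scene0.png

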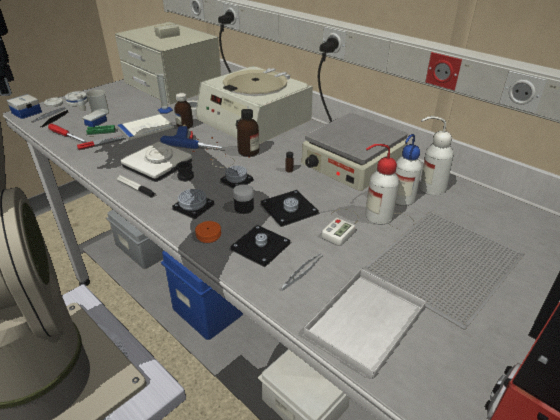

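The top picture shows the big chucks at about (171,172) and (173,237). The small ones are at (254,171) and (272,232), the case is at (215,200), the orange decoy at (223,257) and the tray at (396,238).

```bash
cat > h.py <<'E'
from workcell import manip
import cv2,numpy as np
def ray(n,u,v,z):
    c=manip.calibration(n);T=np.array(c["world_from_camera"])
    d=T[:3,:3]@np.array([(u-c["cx"])/c["fx"],-(v-c["cy"])/c["fy"],-1.]);o=T[:3,3]
    return o+d*(z-o[2])/d[2]
def proj(n,p):
    c=manip.calibration(n);T=np.linalg.inv(np.array(c["world_from_camera"]));q=T[:3,:3]@np.array(p)+T[:3,3]
    return np.array([c["cx"]+c["fx"]*q[0]/-q[2],c["cy"]+c["fy"]*q[1]/q[2]])
def look(n,names,zs):
    manip.camera(n)
    for t in names:
        for r in manip.outline_of(n,t)[:4]:
            m=r["mask"].astype(np.uint8);ct=max(cv2.findContours(m,0,1)[0],key=cv2.contourArea)
            (u,v),(w,h),a=cv2.minAreaRect(ct);y,x=np.nonzero(m)
            print(n,t,round(r["confidence"],2),np.array(r["bbox"]).tolist(),"ctr",np.round(ray(n,u,v,zs.get(t,.011)),4)[:2],"cen",np.round(ray(n,x.mean(),y.mean(),zs.get(t,.011)),4)[:2],"size_mm",np.round(np.array([w,h])*2.2),"ang",round(a,1))
E
python3 - <<'E'
from h import *
z=dict(chuck_xs=.024,chuck_s=.024,chuck_m=.031,chuck_l=.031,case=.052,tray=.02)
n=["chuck_xs","chuck_s","chuck_m","chuck_l","block_xs","block_s","block_m","block_l","tray","case"]
look("top",n,z); look("scene",n[:8],z)
i=manip.camera("top")[140:280,140:310]
cv2.imwrite("pics/crop.png",cv2.resize(i,None,fx=4.2,fy=4.2,interpolation=cv2.INTER_CUBIC))
E
```

```text
top chuck_xs 0.68 [267.6, 223.1, 275.3, 237.2] ctr [ 0.4589 -0.0064] cen [ 0.4589 -0.0063] size_mm [22. 22.] ang 90.0
top chuck_xs 0.59 [204.4, 188.1, 226.8, 215.1] ctr [0.5257 0.1195] cen [0.5255 0.1197] size_mm [53. 45.] ang 45.0
top chuck_s 0.93 [157.7, 220.9, 188.5, 254.0] ctr [0.4459 0.2069] cen [0.4452 0.2074] size_mm [64. 64.] ang 90.0
top chuck_s 0.81 [208.7, 243.8, 237.6, 268.8] ctr [0.4038 0.0978] cen [0.4031 0.0978] size_mm [53. 53.] ang 90.0
top chuck_s 0.74 [161.5, 161.3, 182.6, 185.8] ctr [0.5914 0.2186] cen [0.5909 0.2187] size_mm [51. 51.] ang 90.0
top chuck_s 0.62 [245.0, 164.0, 262.5, 179.1] ctr [0.5922 0.0345] cen [0.5932 0.0352] size_mm [33. 31.] ang 90.0
top chuck_m 0.93 [157.7, 220.9, 188.5, 254.0] ctr [0.4452 0.2055] cen [0.4446 0.206 ] size_mm [64. 64.] ang 90.0
top chuck_m 0.81 [208.7, 243.8, 237.6, 268.8] ctr [0.4033 0.097 ] cen [0.4027 0.0971] size_mm [53. 53.] ang 90.0
top chuck_m 0.74 [161.5, 161.3, 182.6, 185.8] ctr [0.5899 0.2172] cen [0.5893 0.2172] size_mm [51. 51.] ang 90.0
top chuck_m 0.62 [245.0, 164.0, 262.5, 179.1] ctr [0.5906 0.0342] cen [0.5916
[... 3710 characters left out ...]
 block_m 0.87 [262.3, 192.0, 319.3, 226.1] ctr [0.5881 0.0379] cen [0.5862 0.0366] size_mm [ 68. 110.] ang 71.6
scene block_m 0.78 [173.6, 202.3, 210.0, 218.0] ctr [0.4306 0.1882] cen [0.4327 0.1875] size_mm [34. 89.] ang 82.9
scene block_m 0.56 [227.5, 225.2, 289.5, 268.1] ctr [ 0.4503 -0.009 ] cen [ 0.4486 -0.0113] size_mm [114.  80.] ang 26.6
scene block_l 0.87 [262.3, 192.0, 319.3, 226.1] ctr [0.5881 0.0379] cen [0.5862 0.0366] size_mm [ 68. 110.] ang 71.6
scene block_l 0.78 [173.6, 202.3, 210.0, 218.0] ctr [0.4306 0.1882] cen [0.4327 0.1875] size_mm [34. 89.] ang 82.9
scene block_l 0.56 [227.5, 225.2, 289.5, 268.1] ctr [ 0.4503 -0.009 ] cen [ 0.4486 -0.0113] size_mm [114.  80.] ang 26.6
```

View pics/crop.png

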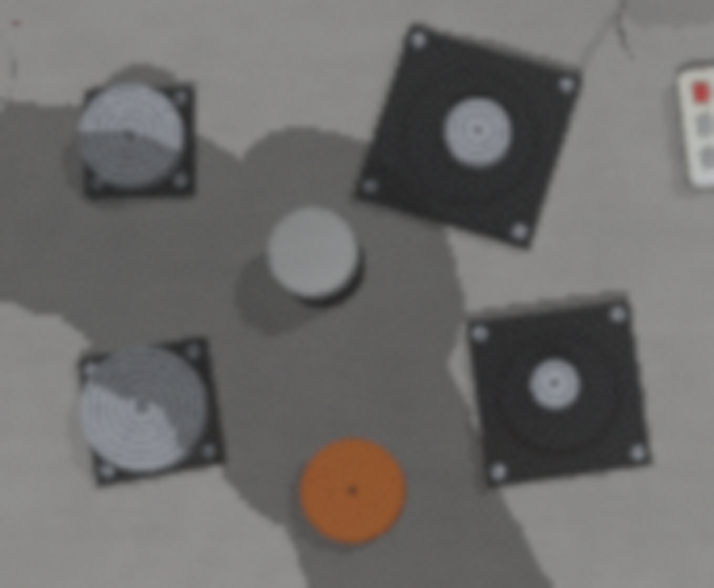

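The crop shows the chuck tops at m (131,135), l (142,408), s (477,132) and xs (554,384). I take the block centres from their corner screws. The upper left block is xs and the lower left is s; the upper right is l and the lower right is m.

```bash
python3 - <<'E'
from h import *
f=lambda x:140+(x+.5)/4.2-.5
S={"m":(131,135,.031),"l":(142,408,.031),"s":(477,132,.024),"xs":(554,384,.024),"case":(313,252,.052),
"Bl":(468.75,135.25,.011),"Bm":(559,393,.011),"Bxs":(139,138.5,.011),"Bs":(151,411,.011)}
for k,(x,y,z) in S.items(): print(k,np.round(ray("top",f(x),f(y),z)[:2],4))
# circle/disc check of chuck tops in scene view: predicted pixel
for k in("m","l","s","xs"):
    x,y,z=S[k]; print(k,np.round(proj("scene",ray("top",f(x),f(y),z)),1))
i=manip.camera("scene")[150:275,165:325]
cv2.imwrite("pics/crop2.png",cv2.resize(i,None,fx=4.5,fy=4.5,interpolation=cv2.INTER_CUBIC))
E
```

```text
m [0.5893 0.2187]
l [0.4447 0.2079]
s [0.5933 0.0364]
xs [ 0.4588 -0.0054]
case [0.5234 0.1186]
Bl [0.5944 0.0414]
Bm [ 0.4554 -0.0079]
Bxs [0.5919 0.2185]
Bs [0.4451 0.2071]
m [236.4 171.2]
l [192.2 196.4]
s [290.9 202.1]
xs [261.3 237.1]
```

View pics/crop2.png

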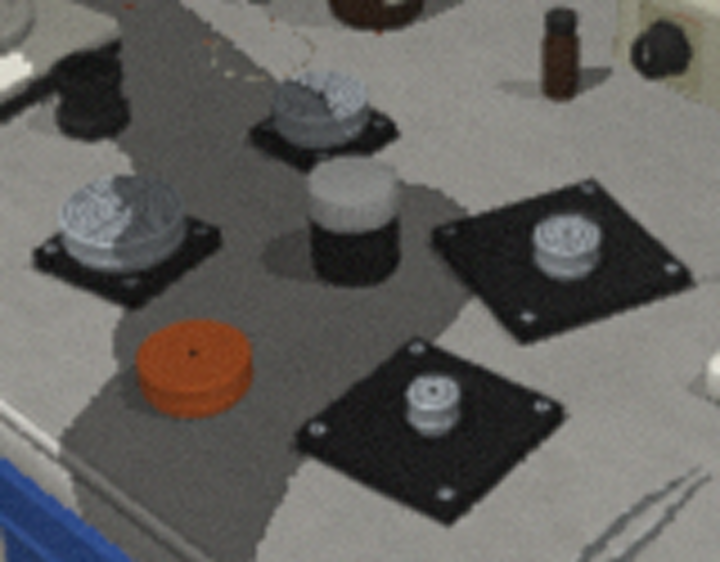

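The manual's scale: shifts go in units of 20 mm and turns go in units of 0.2 rad. Converting my numbers, -0.408 rad is -2.04.

jog_arm:
  motion:
    - [[0, 0, -0.9, 0, 0, 0, 1], [0, 0, -1.5, 0, 0, 0, 1], [0, 0, -2.04, 0, 0, 0, 1], [0, 0, -2.04, 0, 0, 0, 1]]

```text
clock: 1.7
position: [0.2479, 0.5737, 0.2314]
ee_rot: [0.0, 1.0, 0.0, -0.0]
ft_force: [0.5, -0.3, 0.4]
grip_width: 1.002
grasp_force: 0.0
```

The scene crop agrees with the projected centres to under 1 px (xs at (433,391), s at (567,236), m at (321,97), l at (123,210)). All four chucks are flat, so I'm going for xs first.

In the tool's units: -0.5791 m is -28.955, -0.522 m is -26.1.

jog_arm:
  motion:
    - [[0, 0, 0, -1, -2.8, 0, 1], [0, 0, 0, -2.1, -5.75, 0, 1], [0, 0, 0, -3.15, -8.7, 0, 1], [0, 0, 0, -4.2, -11.6, 0, 1], [0, 0, 0, -5.25, -14.5, 0, 1], [0, 0, 0, -6.3, -17.4, 0, 1], [0, 0, 0, -7.35, -20.3, 0, 1], [0, 0, 0, -8.4, -23.2, 0, 1], [0, 0, 0, -9.5, -26.1, 1, 1], [0, 0, 0, -10.545, -28.955, 3.5, 0.7], [0, 0, 0, -10.545, -28.955, 6, 0.7], [0, 0, 0, -10.545, -28.955, 8, 0.7], [0, 0, 0, -10.545, -28.955, 8, 0.7], [0, 0, 0, -10.545, -28.955, 8, 0.7]]

```text
clock: 3.45
position: [0.4599, -0.0049, 0.0729]
ee_rot: [0.0, 1.0, 0.0, 0.001]
ft_force: [0.1, 0.3, 1.3]
grip_width: 0.699
grasp_force: 0.0
```

In the tool's units: 0.058 m is 2.9, 0.05 m is 2.5.

jog_arm:
  motion:
    - [[0, 0, 0, 0, 0, 1.5, 0.7], [0, 0, 0, 0, 0, 2.5, 0.7], [0, 0, 0, 0, 0, 2.9, 0.7], [0, 0, 0, 0, 0, 2.9, 0.7], [0, 0, 0, 0, 0, 2.9, 0.0], [0, 0, 0, 0, 0, 2.9, 0.0], [0, 0, 0, 0, 0, 2.9, 0.0], [0, 0, 0, 0, 0, 2.9, 0], [0, 0, 0, 0, 0, 2.9, 0], [0, 0, 0, 0, 0, 2.9, 0]]
  force: 40

```text
clock: 4.7
position: [0.4595, -0.0051, 0.0142]
ee_rot: [-0.0, 1.0, 0.0, 0.001]
ft_force: [-2.0, 0.5, 8.1]
grip_width: 0.258
grasp_force: 38.8
```

In the tool's units: -0.08 m is -4, -0.07 m is -3.5.

jog_arm:
  motion:
    - [[0, 0, 0, 0, 0, -1, 0], [0, 0, 0, 0, 0, -3, 0], [0, 0, 0, 0, -2.5, -4, 0], [0, 0, 0, 0.35, -5.5, -4, 0], [0, 0, 0, 0.65, -8.5, -4, 0], [0, 0, 0, 0.85, -11.5, -4, 0], [0, 0, 0, 0.85, -13.85, -3.5, 0], [0, 0, 0, 0.85, -13.85, -2, 0], [0, 0, 0, 0.85, -13.85, -1, 0], [0, 0, 0, 0.85, -13.85, -0.5, 0], [0, 0, 0, 0.85, -13.85, -0.5, 0]]
  force: 40

```text
clock: 6.08
position: [0.4418, -0.2821, 0.0232]
ee_rot: [-0.0, 1.0, 0.0, -0.0]
ft_force: [0.0, -0.1, -0.2]
grip_width: 0.256
grasp_force: 39.3
```

In the tool's units: 0.011 m is 0.55, 0.009 m is 0.45.

jog_arm:
  motion:
    - [[0, 0, 0, 0, 0, 0.25, 0], [0, 0, 0, 0, 0, 0.45, 0], [0, 0, 0, 0, 0, 0.55, 0], [0, 0, 0, 0, 0, 0.55, 0], [0, 0, 0, 0, 0, 0.55, 0]]
  force: 40

```text
clock: 6.7
position: [0.442, -0.2823, 0.0123]
ee_rot: [-0.0, 1.0, 0.0, 0.0]
ft_force: [0.3, -0.8, -0.8]
grip_width: 0.257
grasp_force: 39.4
```

In the tool's units: 0.001 m is 0.05, 0.0005 m is 0.025.

jog_arm:
  motion:
    - [[0, 0, 0, 0, 0, 0.025, 0], [0, 0, 0, 0, 0, 0.05, 0], [0, 0, 0, 0, 0, 0.05, 0]]
  force: 40

```text
clock: 7.08
position: [0.4422, -0.2824, 0.012]
ee_rot: [-0.0, 1.0, 0.0, 0.0]
ft_force: [-3.8, 2.0, 9.7]
grip_width: 0.254
grasp_force: 40.3
```

jog_arm:
  motion:
    - [[0, 0, 0, 0, 0, 0.025, 0], [0, 0, 0, 0, 0, 0.05, 0], [0, 0, 0, 0, 0, 0.05, 0]]
  force: 40

```text
clock: 7.45
position: [0.4423, -0.2824, 0.0118]
ee_rot: [0.0, 1.0, 0.001, 0.0]
ft_force: [-7.9, 5.8, 23.8]
grip_width: 0.251
grasp_force: 41.6
```

In the tool's units: 0.501 m is 25.05, -0.147 m is -7.35.

jog_arm:
  motion:
    - [[0, 0, 0, 0, 0, -0.05, 0.2], [0, 0, 0, 0, 0, -0.05, 0.5], [0, 0, 0, 0, 0, -0.05, 0.6], [0, 0, 0, 0, 0, -1, 0.6], [0, 0, 0, 0, 0, -3, 0.8], [0, 0, 0, -0.5, 2, -5, 1], [0, 0, 0, -1.25, 4.75, -6, 1], [0, 0, 0, -2, 7.5, -6, 1], [0, 0, 0, -2.75, 10.25, -6, 1], [0, 0, 0, -3.75, 13, -6, 1], [0, 0, 0, -4.5, 16, -6, 1], [0, 0, 0, -5.5, 18.75, -6, 1], [0, 0, 0, -6.5, 21.5, -6, 1], [0, 0, 0, -7.35, 24, -6, 1], [0, 0, 0, -7.35, 25.05, -4.5, 1], [0, 0, 0, -7.35, 25.05, -3.5, 1], [0, 0, 0, -7.35, 25.05, -3.5, 1]]

```text
clock: 9.57
position: [0.5881, 0.2165, 0.0793]
ee_rot: [0.001, 1.0, -0.001, -0.001]
ft_force: [0.6, 0.2, 1.0]
grip_width: 1.002
grasp_force: 0.0
```

In the tool's units: 0.063 m is 3.15, 0.001 m is 0.05.

jog_arm:
  motion:
    - [[0, 0, 0, 0, 0.05, 1.5, 1], [0, 0, 0, 0, 0.05, 2.75, 1], [0, 0, 0, 0, 0.05, 3.15, 1], [0, 0, 0, 0, 0.05, 3.15, 1], [0, 0, 0, 0, 0.05, 3.15, 0], [0, 0, 0, 0, 0.05, 3.15, 0], [0, 0, 0, 0, 0.05, 3.15, 0], [0, 0, 0, 0, 0.05, 3.15, 0], [0, 0, 0, 0, 0.05, 3.15, 0]]
  force: 40

```text
clock: 10.7
position: [0.5895, 0.2198, 0.0188]
ee_rot: [-0.0, 1.0, 0.0, 0.001]
ft_force: [-2.7, -1.4, 7.8]
grip_width: 0.612
grasp_force: 40.5
```

In the tool's units: 0.134 m is 6.7, -0.2277 m is -11.385.

jog_arm:
  motion:
    - [[0, 0, 0, 0, 0, -1, 0], [0, 0, 0, 0, 0, -3.5, 0], [0, 0, 0, 0, -1, -5.5, 0], [0, 0, 0, 1, -3, -6, 0], [0, 0, 0, 2.5, -5.25, -6, 0], [0, 0, 0, 4, -7.5, -6, 0], [0, 0, 0, 5.5, -9.75, -5.5, 0], [0, 0, 0, 6.7, -11.385, -4, 0], [0, 0, 0, 6.7, -11.385, -2, 0], [0, 0, 0, 6.7, -11.385, -0.75, 0], [0, 0, 0, 6.7, -11.385, -0.5, 0], [0, 0, 0, 6.7, -11.385, -0.5, 0], [0, 0, 0, 6.7, -11.385, -0.5, 0]]
  force: 60

```text
clock: 12.32
position: [0.4558, -0.0078, 0.0285]
ee_rot: [-0.0, 1.0, 0.0, 0.001]
ft_force: [0.4, -0.3, -1.2]
grip_width: 0.601
grasp_force: 63.0
```

jog_arm:
  motion:
    - [[0, 0, 0, 0, 0, 0.3, 0], [0, 0, 0, 0, 0, 0.55, 0], [0, 0, 0, 0, 0, 0.7, 0], [0, 0, 0, 0, 0, 0.775, 0], [0, 0, 0, 0, 0, 0.8, 0], [0, 0, 0, 0, 0, 0.8, 0]]

```text
clock: 13.08
position: [0.4547, -0.008, 0.0119]
ee_rot: [-0.0, 1.0, 0.0, -0.0]
ft_force: [-8.1, -0.4, 15.8]
grip_width: 0.598
grasp_force: 64.8
```

jog_arm:
  motion:
    - [[0, 0, 0, 0, 0, 0.025, 0], [0, 0, 0, 0, 0, 0.05, 0], [0, 0, 0, 0, 0, 0.05, 0]]

```text
clock: 13.45
position: [0.4547, -0.008, 0.0118]
ee_rot: [0.0, 1.0, 0.001, -0.001]
ft_force: [-13.5, -0.4, 34.3]
grip_width: 0.601
grasp_force: 66.6
```

In the tool's units: -0.2744 m is -13.72, 0.0125 m is 0.625.

jog_arm:
  motion:
    - [[0, 0, 0, 0, 0, -0.05, 0.3], [0, 0, 0, 0, 0, -0.05, 0.7], [0, 0, 0, 0, 0, -0.05, 0.85], [0, 0, 0, 0, 0, -1, 0.85], [0, 0, 0, 0, 0, -3, 0.85], [0, 0, 0, 0.1, -2.5, -4, 0.7], [0, 0, 0, 0.25, -5.5, -4, 0.6], [0, 0, 0, 0.4, -8.5, -4, 0.6], [0, 0, 0, 0.55, -11.5, -4, 0.6], [0, 0, 0, 0.625, -13.72, -3.5, 0.6], [0, 0, 0, 0.625, -13.72, -2, 0.6], [0, 0, 0, 0.625, -13.72, -2, 0.6]]

```text
clock: 14.95
position: [0.4409, -0.282, 0.0485]
ee_rot: [0.0, 1.0, 0.0, -0.002]
ft_force: [0.6, 0.2, 0.6]
grip_width: 0.599
grasp_force: 0.0
```

```bash
python3 - <<'E'
from h import *
print(np.round(manip.get_obs()["position"],4))
for n,(a,b,c,d) in(("top",(140,280,140,310)),("scene",(150,275,165,325))):
    i=manip.camera(n); i=i[a:b,c:d] if n=="top" else i[150:370,165:445]
    cv2.imwrite(f"pics/{n}1.png",cv2.resize(i,None,fx=4.2 if n=="top" else 2.7,fy=4.2 if n=="top" else 2.7,interpolation=cv2.INTER_CUBIC))
E
```

```text
[ 0.4409 -0.282   0.0485]
```

View pics/scene1.png

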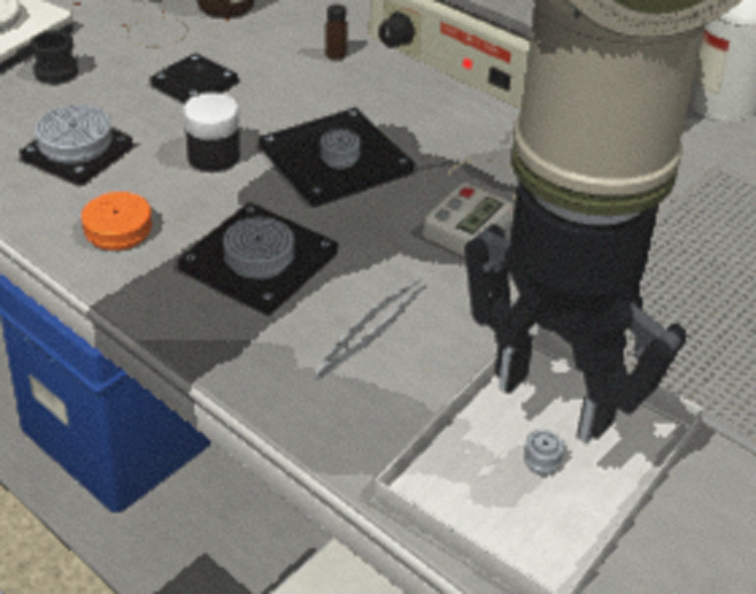

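View pics/top1.png

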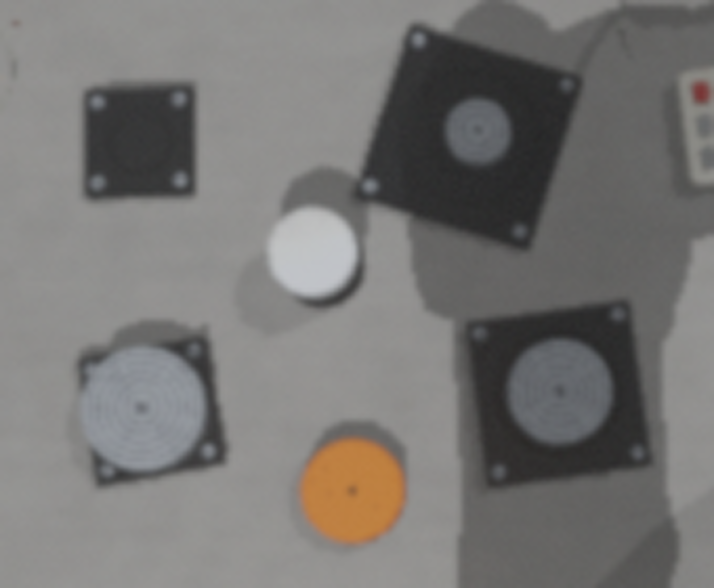

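Chuck_m sits centred in block_m at (560,391) and the case is unmoved at (313,252). In the tray, xs stands between the fingers. Next: pick up xs and take it to block_xs.

In the tool's units: 0.036 m is 1.8, 0.034 m is 1.7.

jog_arm:
  motion:
    - [[0, 0, 0, 0, 0, 1, 0.6], [0, 0, 0, 0, 0, 1.7, 0.6], [0, 0, 0, 0, 0, 1.8, 0.6], [0, 0, 0, 0, 0, 1.8, 0], [0, 0, 0, 0, 0, 1.8, 0], [0, 0, 0, 0, 0, 1.8, 0], [0, 0, 0, 0, 0, 1.8, 0], [0, 0, 0, 0, 0, 1.8, 0]]
  force: 40

```text
clock: 16.05
position: [0.4429, -0.2825, 0.0151]
ee_rot: [-0.0, 1.0, 0.0, 0.001]
ft_force: [-0.7, 1.3, 5.6]
grip_width: 0.253
grasp_force: 38.9
```

In the tool's units: 0.5013 m is 25.065, -0.13 m is -6.5.

jog_arm:
  motion:
    - [[0, 0, 0, 0, 0, -1, 0], [0, 0, 0, 0, 0, -3.5, 0], [0, 0, 0, -0.5, 2, -5.5, 0], [0, 0, 0, -1.25, 4.75, -6, 0], [0, 0, 0, -2, 7.5, -6, 0], [0, 0, 0, -2.75, 10.25, -6, 0], [0, 0, 0, -3.75, 13, -6, 0], [0, 0, 0, -4.5, 16, -6, 0], [0, 0, 0, -5.5, 18.75, -6, 0], [0, 0, 0, -6.5, 21.5, -6, 0], [0, 0, 0, -7.4, 24, -6, 0], [0, 0, 0, -7.4, 25.065, -4, 0], [0, 0, 0, -7.4, 25.065, -2, 0], [0, 0, 0, -7.4, 25.065, -1, 0], [0, 0, 0, -7.4, 25.065, -1, 0], [0, 0, 0, -7.4, 25.065, -1, 0]]
  force: 40

```text
clock: 18.05
position: [0.5915, 0.2189, 0.0361]
ee_rot: [0.0, 1.0, 0.001, 0.001]
ft_force: [0.9, 0.2, -1.0]
grip_width: 0.253
grasp_force: 39.3
```

jog_arm:
  motion:
    - [[0, 0, 0, 0, 0, 0.4, 0], [0, 0, 0, 0, 0, 0.65, 0], [0, 0, 0, 0, 0, 0.8, 0], [0, 0, 0, 0, 0, 0.9, 0], [0, 0, 0, 0, 0, 0.925, 0], [0, 0, 0, 0, 0, 0.925, 0]]

```text
clock: 18.8
position: [0.5907, 0.219, 0.0173]
ee_rot: [0.0, 1.0, 0.0, 0.0]
ft_force: [-5.8, -1.7, 14.6]
grip_width: 0.249
grasp_force: 40.7
```

jog_arm:
  motion:
    - [[0, 0, 0, 0, 0, 0.025, 0], [0, 0, 0, 0, 0, 0.05, 0], [0, 0, 0, 0, 0, 0.05, 0]]

```text
clock: 19.18
position: [0.5909, 0.219, 0.0172]
ee_rot: [0.0, 1.0, 0.001, 0.0]
ft_force: [-9.5, -2.5, 23.0]
grip_width: 0.249
grasp_force: 41.5
```

jog_arm:
  motion:
    - [[0, 0, 0, 0, 0, -0.05, 0.3], [0, 0, 0, 0, 0, -0.05, 0.6], [0, 0, 0, 0, 0, -0.05, 0.7], [0, 0, 0, 0, 0, -1.5, 0.7], [0, 0, 0, 0, 0, -3.5, 0.75], [0, 0, 0, -0.1, -2.5, -4.5, 0.75], [0, 0, 0, -0.1, -5.5, -4.5, 0.75], [0, 0, 0, -0.1, -8, -4.5, 0.75], [0, 0, 0, -0.1, -9.13, -3, 0.75], [0, 0, 0, -0.1, -9.13, -1.5, 0.75], [0, 0, 0, -0.1, -9.13, -1.5, 0.75], [0, 0, 0, -0.1, -9.13, -1.5, 0.75]]

```text
clock: 20.68
position: [0.5929, 0.0368, 0.0457]
ee_rot: [-0.0, 1.0, 0.0, 0.0]
ft_force: [0.0, 0.2, 0.6]
grip_width: 0.753
grasp_force: 0.0
```

jog_arm:
  motion:
    - [[0, 0, 0, 0, 0, 1, 0.75], [0, 0, 0, 0, 0, 1.5, 0.75], [0, 0, 0, 0, 0, 1.6, 0.75], [0, 0, 0, 0, 0, 1.6, 0.75], [0, 0, 0, 0, 0, 1.6, 0], [0, 0, 0, 0, 0, 1.6, 0], [0, 0, 0, 0, 0, 1.6, 0], [0, 0, 0, 0, 0, 1.6, 0], [0, 0, 0, 0, 0, 1.6, 0]]
  force: 40

```text
clock: 21.8
position: [0.5927, 0.0364, 0.0135]
ee_rot: [-0.0, 1.0, 0.0, 0.0]
ft_force: [-1.1, -0.9, 6.0]
grip_width: 0.375
grasp_force: 39.3
```

jog_arm:
  motion:
    - [[0, 0, 0, 0, 0, -1, 0], [0, 0, 0, 0, 0, -3, 0], [0, 0, 0, 1, -2, -4.5, 0], [0, 0, 0, 2.25, -4.75, -4.5, 0], [0, 0, 0, 3.5, -7.5, -4.5, 0], [0, 0, 0, 4.75, -10, -4.5, 0], [0, 0, 0, 6, -12.75, -4.5, 0], [0, 0, 0, 7.5, -15.5, -4, 0], [0, 0, 0, 7.5, -15.94, -2, 0], [0, 0, 0, 7.5, -15.94, -0.5, 0], [0, 0, 0, 7.5, -15.94, -0.3, 0], [0, 0, 0, 7.5, -15.94, -0.2, 0], [0, 0, 0, 7.5, -15.94, -0.2, 0]]
  force: 40

```text
clock: 23.42
position: [0.4434, -0.2826, 0.0181]
ee_rot: [-0.0, 1.0, -0.0, 0.001]
ft_force: [-0.2, 0.3, -1.1]
grip_width: 0.371
grasp_force: 39.8
```

jog_arm:
  motion:
    - [[0, 0, 0, 0, 0, 0.1, 0], [0, 0, 0, 0, 0, 0.2, 0], [0, 0, 0, 0, 0, 0.275, 0], [0, 0, 0, 0, 0, 0.3, 0], [0, 0, 0, 0, 0, 0.3, 0]]

```text
clock: 24.05
position: [0.4425, -0.2824, 0.0112]
ee_rot: [-0.0, 1.0, 0.0, 0.0]
ft_force: [-2.0, 2.4, 7.8]
grip_width: 0.372
grasp_force: 40.7
```

In the tool's units: -0.1 m is -5, -0.05 m is -2.5.

jog_arm:
  motion:
    - [[0, 0, 0, 0, 0, 0, 0.5], [0, 0, 0, 0, 0, 0, 0.65], [0, 0, 0, 0, 0, 0, 0.65], [0, 0, 0, 0, 0, -1.5, 0.65], [0, 0, 0, 0, 0.5, -4, 0.8], [0, 0, 0, 0, 3, -5, 1], [0, 0, 0, 0, 6, -5, 1], [0, 0, 0, 0, 9, -5, 1], [0, 0, 0, 0, 12, -5, 1], [0, 0, 0, 0, 15, -5, 1], [0, 0, 0, 0, 18, -5, 1], [0, 0, 0, -0.05, 21, -5, 1], [0, 0, 0, -0.1, 23.5, -4.5, 1], [0, 0, 0, -0.1, 24.515, -3, 1], [0, 0, 0, -0.1, 24.515, -2.5, 1], [0, 0, 0, -0.1, 24.515, -2.5, 1]]

```text
clock: 26.05
position: [0.4442, 0.2064, 0.0604]
ee_rot: [0.001, 1.0, -0.001, -0.001]
ft_force: [-0.6, -0.6, 0.6]
grip_width: 1.002
grasp_force: 0.0
```

In the tool's units: 0.046 m is 2.3, 0.04 m is 2.

jog_arm:
  motion:
    - [[0, 0, 0, 0, 0.025, 1, 1], [0, 0, 0, 0, 0.025, 2, 1], [0, 0, 0, 0, 0.025, 2.3, 1], [0, 0, 0, 0, 0.025, 2.3, 1], [0, 0, 0, 0, 0.025, 2.3, 1], [0, 0, 0, 0, 0.025, 2.3, 0], [0, 0, 0, 0, 0.025, 2.3, 0], [0, 0, 0, 0, 0.025, 2.3, 0], [0, 0, 0, 0, 0.025, 2.3, 0], [0, 0, 0, 0, 0.025, 2.3, 0]]
  force: 50

```text
clock: 27.3
position: [0.4447, 0.2084, 0.0159]
ee_rot: [-0.0, 1.0, 0.0, 0.0]
ft_force: [-4.4, -2.8, 12.2]
grip_width: 0.729
grasp_force: 51.5
```

jog_arm:
  motion:
    - [[0, 0, 0, 0, 0, -1, 0], [0, 0, 0, 0, 0, -3.5, 0], [0, 0, 0, 0, 0, -5.5, 0], [0, 0, 0, -1, -1, -6, 0], [0, 0, 0, -2.75, -3, -6, 0], [0, 0, 0, -4.5, -5, -6, 0], [0, 0, 0, -6.25, -7, -6, 0], [0, 0, 0, -7.485, -8.35, -5, 0], [0, 0, 0, -7.485, -8.35, -2.5, 0], [0, 0, 0, -7.485, -8.35, -1, 0], [0, 0, 0, -7.485, -8.35, -0.5, 0], [0, 0, 0, -7.485, -8.35, -0.5, 0], [0, 0, 0, -7.485, -8.35, -0.5, 0]]
  force: 60

```text
clock: 28.92
position: [0.5951, 0.0416, 0.0263]
ee_rot: [-0.0, 1.0, 0.0, 0.001]
ft_force: [-0.4, 0.1, -2.4]
grip_width: 0.718
grasp_force: 66.9
```

jog_arm:
  motion:
    - [[0, 0, 0, 0, 0, 0.3, 0], [0, 0, 0, 0, 0, 0.55, 0], [0, 0, 0, 0, 0, 0.7, 0], [0, 0, 0, 0, 0, 0.8, 0], [0, 0, 0, 0, 0, 0.825, 0], [0, 0, 0, 0, 0, 0.825, 0]]

```text
clock: 29.68
position: [0.5939, 0.0414, 0.0091]
ee_rot: [-0.0, 1.0, 0.0, -0.0]
ft_force: [-6.0, -0.3, 8.4]
grip_width: 0.719
grasp_force: 68.2
```

jog_arm:
  motion:
    - [[0, 0, 0, 0, 0, 0.025, 0], [0, 0, 0, 0, 0, 0.05, 0], [0, 0, 0, 0, 0, 0.05, 0]]

```text
clock: 30.05
position: [0.594, 0.0413, 0.0091]
ee_rot: [0.0, 1.0, 0.001, -0.0]
ft_force: [-10.0, -0.2, 20.3]
grip_width: 0.72
grasp_force: 69.3
```

jog_arm:
  motion:
    - [[0, 0, 0, 0, 0, -0.05, 0.9], [0, 0, 0, 0, 0, -0.05, 1], [0, 0, 0, 0, 0, -0.05, 1], [0, 0, 0, 0, 0, -1.5, 1], [0, 0, 0, 0, 0, -4, 0.9], [0, 0, 0, 1.25, -2.5, -5, 0.7], [0, 0, 0, 2.5, -5.25, -5, 0.7], [0, 0, 0, 3.75, -8, -5, 0.7], [0, 0, 0, 5, -10.75, -5, 0.7], [0, 0, 0, 6.25, -13.5, -5, 0.7], [0, 0, 0, 7.5, -15.5, -4, 0.7], [0, 0, 0, 7.575, -16.185, -2, 0.7], [0, 0, 0, 7.575, -16.185, -1, 0.7], [0, 0, 0, 7.575, -16.185, -0.25, 0.7], [0, 0, 0, 7.575, -16.185, -0.25, 0.7], [0, 0, 0, 7.575, -16.185, -0.25, 0.7]]
  force: 40

```text
clock: 32.05
position: [0.4433, -0.2824, 0.013]
ee_rot: [-0.0, 1.0, -0.0, 0.001]
ft_force: [-0.5, -0.3, -0.4]
grip_width: 0.705
grasp_force: 0.0
```

jog_arm:
  motion:
    - [[0, 0, 0, 0, 0, 0, 0], [0, 0, 0, 0, 0, 0, 0], [0, 0, 0, 0, 0, 0, 0], [0, 0, 0, 0, 0, 0, 0], [0, 0, 0, 0, 0, 0, 0], [0, 0, 0, 0, 0, 0, 0]]
  force: 40

```text
clock: 32.8
position: [0.4433, -0.2824, 0.0133]
ee_rot: [-0.0, 1.0, 0.0, 0.001]
ft_force: [-1.6, 2.0, 7.5]
grip_width: 0.372
grasp_force: 38.9
```

```bash
python3 - <<'E'
from h import *
i=manip.camera("top")[140:280,140:310]
cv2.imwrite("pics/top2.png",cv2.resize(i,None,fx=4.2,fy=4.2,interpolation=cv2.INTER_CUBIC))
E
```

```text
(no output)
```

View pics/top2.png

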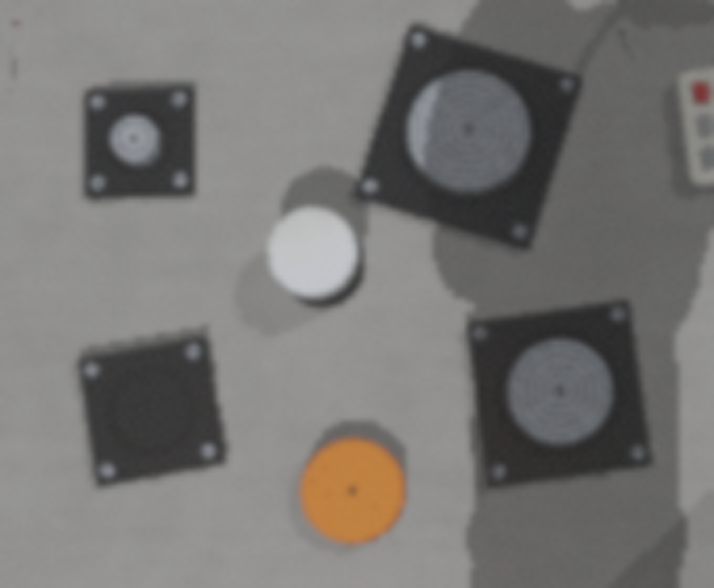

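Chucks l (468,131), m (560,391) and xs (135,139) are centred in their blocks, the case is unmoved, and block_s at (151,410) is empty. s goes there last.

In the tool's units: 0.4895 m is 24.475, -0.1 m is -5.

jog_arm:
  motion:
    - [[0, 0, 0, 0, 0, -1, 0], [0, 0, 0, 0, 0, -3.5, 0], [0, 0, 0, 0, 2, -5, 0], [0, 0, 0, 0, 5, -5, 0], [0, 0, 0, 0, 8, -5, 0], [0, 0, 0, 0, 11, -5, 0], [0, 0, 0, 0, 14, -5, 0], [0, 0, 0, 0, 17, -5, 0], [0, 0, 0, -0.05, 20, -5, 0], [0, 0, 0, -0.09, 22.5, -5, 0], [0, 0, 0, -0.09, 24.475, -4, 0], [0, 0, 0, -0.09, 24.475, -2, 0], [0, 0, 0, -0.09, 24.475, -0.75, 0], [0, 0, 0, -0.09, 24.475, -0.75, 0], [0, 0, 0, -0.09, 24.475, -0.75, 0]]
  force: 40

```text
clock: 34.72
position: [0.445, 0.2074, 0.0285]
ee_rot: [0.0, 1.0, 0.0, 0.001]
ft_force: [0.5, -0.3, -0.3]
grip_width: 0.371
grasp_force: 39.9
```

In the tool's units: 0.013 m is 0.65, 0.0125 m is 0.625.

jog_arm:
  motion:
    - [[0, 0, 0, 0, 0, 0.3, 0], [0, 0, 0, 0, 0, 0.45, 0], [0, 0, 0, 0, 0, 0.55, 0], [0, 0, 0, 0, 0, 0.625, 0], [0, 0, 0, 0, 0, 0.65, 0], [0, 0, 0, 0, 0, 0.65, 0]]

```text
clock: 35.48
position: [0.4444, 0.2072, 0.0154]
ee_rot: [-0.0, 1.0, 0.0, -0.0]
ft_force: [-6.4, -3.3, 16.8]
grip_width: 0.372
grasp_force: 41.6
```

jog_arm:
  motion:
    - [[0, 0, 0, 0, 0, 0.025, 0], [0, 0, 0, 0, 0, 0.05, 0], [0, 0, 0, 0, 0, 0.05, 0]]

```text
clock: 35.85
position: [0.4445, 0.2072, 0.0152]
ee_rot: [0.0, 1.0, 0.0, -0.0]
ft_force: [-11.6, -6.1, 31.1]
grip_width: 0.371
grasp_force: 42.8
```

jog_arm:
  motion:
    - [[0, 0, 0, 0, 0, -0.05, 0.5], [0, 0, 0, 0, 0, -0.05, 0.75], [0, 0, 0, 0, 0, -0.05, 0.75], [0, 0, 0, 0, 0, -1.5, 0.75], [0, 0, 0, 0, 0, -4, 0.75], [0, 0, 0, 0, 1.5, -6.5, 0.75], [0, 0, 0, 0, 4, -7.5, 0.75], [0, 0, 0, 0, 6.5, -7.5, 0.75], [0, 0, 0, 0, 9, -7.5, 0.75], [0, 0, 0, 0, 11, -7.5, 0.75], [0, 0, 0, 0, 11, -7.5, 0.75], [0, 0, 0, 0, 11, -7.5, 0.75]]

```text
clock: 37.35
position: [0.4445, 0.4263, 0.1628]
ee_rot: [0.0, 1.0, -0.001, -0.0]
ft_force: [-0.8, -0.9, 0.4]
grip_width: 0.75
grasp_force: 0.0
```

```bash
python3 - <<'E'
from h import *
a=cv2.resize(manip.camera("top")[140:280,140:310],None,fx=2.8,fy=2.8,interpolation=cv2.INTER_CUBIC)
b=cv2.resize(manip.camera("scene")[150:275,165:325],None,fx=2,fy=2,interpolation=cv2.INTER_CUBIC)
o=np.zeros((392,800,3),np.uint8);o[:,:476]=a;o[:250,480:]=b
cv2.imwrite("pics/end.png",o)
E
```

```text
(no output)
```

View pics/end.png

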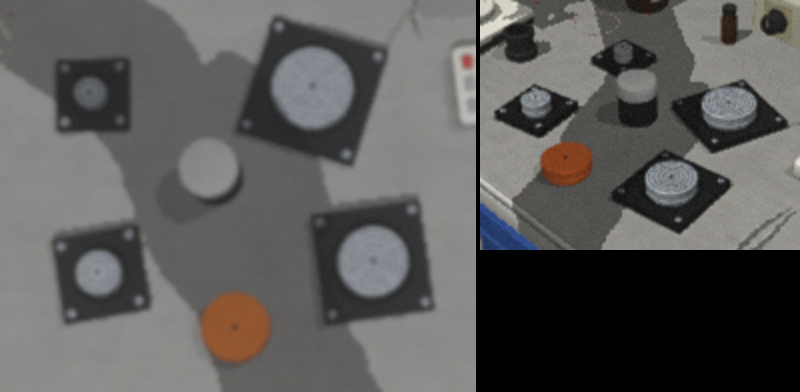

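All four chucks lie flat and centred in their own blocks: xs (90,93), l (312,87), s (98,272) and m (373,260). The case is still at (208,168), so I'm handing in.

```bash
python3 -c "
from workcell import manip
print(manip.hand_in())"
```

```text
the job is handed in; nothing more can be done
None
```

The job is handed in at about 37 s on the robot's clock: the last pictures show all four chucks flat in the pockets made for their size and the objective case still where it stood; no verdict came back.

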